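Fit the pestle in the drive's collet

TASK

Take the plain round pestle out of the tool stand and set its shank into the collet of the upright drive, pressing it gently fully home. Then turn the hexagon nut clockwise (seen from above) just until the collet grips the shank firmly, without overtightening it, and let go. Leave the other two tools in the stand.

Things in the scene. Friction and masses are not known exactly. Their poses are not given: they have to be found in the camera images.
- pestle_head (a point): The tool to be fitted: plain round steel head, 18 mm across, 22 mm high, top edge rounded, on a round shank 10 mm thick, 50 mm long, tip bevelled; about 50 g. It stands shank down in any one of the stand's three holes, the head's flat underside on the stand's top; lift it over 50 mm to clear. Point: centre of the head, 11 mm above its underside, 61 mm above the shank's tip; z up along the tool.
- cross_tool_head (a point): Another tool, not to be moved: the same shank, head of two crossed upright vanes, 18 mm wide and 22 mm high. Centre of its head.
- disc_tool_head (a point): Another tool, not to be moved: the same shank, head a thin stem with a flat disc 22 mm in diameter on top (head 19 mm high). Point 11 mm above the stand's top.
- stand: Grey plastic block, fixed, 46 mm (x) by 176 mm (y) by 56 mm high, three upright 11.5 mm holes at y = -66, 0 and 66 mm of its frame. Origin: centre of its underside. (The drive, not listed: below the nut a neck 32 mm thick, 22 mm long, then a barrel 48 mm thick, 40 mm high, on a round foot 84 mm across.)
- nut_top (a point): Centre of the top of the steel hexagon collet nut, on the axis of the upright fixed drive, 86 mm above the worktop. The nut is 34 mm across flats, 24 mm high; flats face this frame's x axis and every 60 degrees; the frame turns with the nut. Hole 18 mm. With the pestle fully home, the underside of its head is 8 mm, the head's centre 19 mm, above this point.
- jaw_a: One of two opposite steel jaws inside the nut (this point is on the axis, 13 mm below nut_top, and fixed). Turning the nut clockwise from above closes each jaw 6 mm per radian (2 rad at most); how far the nut must turn from its start to meet the shank is unknown, about 0.1 to 0.75 rad.
- jaw_b: The other jaw. The nut's own friction is 0.3 N m either way (on some arms its sign flips at each stop). Once the jaws meet the shank the torque rises steadily above the free-turning level, over about 0.35 rad: 0.24 N m up is 20 N a jaw (just gripping), 0.5 N m up firm, 0.75 N m up (65 N) overtight. Let go, the nut may spring back a little and still grips.
- seat: Stop at the bottom of the bore, out of sight; its top (42 mm below nut_top) meets the shank's tip when fully home. The guide bore is 11 mm wide, its bevelled mouth 24 mm below nut_top. Two sprung balls 30 mm below nut_top drag on the shank: pushing it home takes 5 to 10 N (it does not drop home); over 40 N on the stop is ramming.

How it is judged (in metres and radians):
On the way, in this order (a step that is already met when the one before it is completed fails the run):
1. the pestle's shank is fully home in the collet, the nut not yet tightened (z of pestle_head in the frame of nut_top below 0.0215 m and horizontal distance between pestle_head and nut_top below 0.004 m and contact force between pestle and jaw_a below 8 N), for 0.2 s.
2. the jaws grip the shank from both sides (contact force between pestle and jaw_a above 20 N and contact force between pestle and jaw_b above 20 N), for 0.2 s.
At the end, for the whole second after the job is handed in: The pestle stands in the collet, its shank within 2.5 mm of the stop, within 4 mm of the axis and 0.08 rad of upright, and each jaw presses on it with more than 20 N, all at rest; the other two tools are still in the stand (all of step 2 and z of pestle_head in the frame of nut_top below 0.0215 m and horizontal distance between pestle_head and nut_top below 0.004 m and angle between the z axis of pestle_head and the z axis of nut_top, either way round below 0.08 rad and linear speed of pestle below 0.01 m/s); the robot touches nothing.
It fails at once if the collet is overtightened: a jaw presses on the shank with more than 65 N (contact force between pestle and jaw_a above 65 N or contact force between pestle and jaw_b above 65 N).
It fails at once if the pestle is rammed against the stop with more than 40 N (contact force between pestle and seat above 40 N).
It fails at once if another tool is moved by more than 15 mm (distance of any of cross_tool_head, disc_tool_head from where it was at the start of the episode above 0.015 m).
It also fails if it takes over 64 s, if anything falls off the work surface, if the arm or the gripper's body presses on something with over 40 N, if the wrist force passes 120 N, or if a joint passes its speed limit or range.

ROBOT

A 7-joint arm with a two-finger parallel gripper is mounted at the origin on a cart in front of the work surface, level with it; the furniture and walls round the work are solid. World frame = base frame: x ahead of the robot, y to its left, z up, the work surface at z = 0. Lengths are in mm, angles in rad, forces in N, time in s.
With the tool pointing down it reaches from about 400 to 900 mm from the base axis. Payload 5.6 kg.
Tool frame: the origin (TCP) lies midway between the tips of the shut fingers; the grasp point (between the pads) lies 19 mm behind it; z points along the fingers, y is the line along which they close (so a half turn about z gives the same grasp; the last joint's range is limited). The gripper opens to 92 mm and grips with 3 to 60 N. Pads are 20 mm wide; open, the fingers measure 128 mm over their backs; the gripper's body (75 mm by 189 mm) begins 69 mm behind the grasp point.
Start: joints at [-1.325, 0.468, -0.012, 1.603, 0.006, 1.071, -0.056], TCP at [185.163, 623.076, 214.592] pointing down, gripper open.
Joint ranges: [-2.53, 2.53], [-0.31, 2.02], [-1.57, 1.55], [0.28, 2.44], [-1.29, 4.43], [0.15, 1.84], [-2.92, 2.92]. Speed limits (rad/s): [2.57, 2.57, 3.14, 3.14, 3.14, 3.14, 3.14].

INTERFACE

Orientations are given as a rotation vector (axis times angle).
In Python, from cell import robot, grip, kin, viewer gives the robot as it stands. Calls block until the motion is done:
- robot.movep(position, orientation): joint-space move of the TCP to a pose.
- robot.servo_line(position, feed=150, rotation=None): straight line of the TCP; rotation=None keeps the orientation; feed is the mean speed in mm/s.
- robot.goto_joints(angles): joint-space move.
- grip(opening, newtons=None): opening from 0.0 (shut) to 1.0 (fully open); newtons is the grip in N (None keeps the last); returns when the fingers have stopped.
- robot.hold(seconds).
- kin.ik(position, orientation): joint angles nearest the present ones, or None.
- robot.observe(): the state.
- viewer.read_camera(name): name is "scene" or "top" or "wrist"; returns the picture (480x640x3 uint8, red, green, blue); there is no depth.
- viewer.camera_info(name): a dict with "camera_matrix" (3x3 intrinsics, pixels), "R" (3x3) and "t" (3): a world point X has camera coordinates R X + t. Camera axes: x right, y down, z forward; pixel columns grow to the right and rows downward; lengths in mm; the calibration is good to about 2 mm. A picture is of the moment at which its call begins: read the wrist's pose just before it. camera_info takes no time and is no camera call; for the wrist camera it gives the pose at the moment of the call.
A pose or a line that the arm cannot do raises robot.IKError and nothing moves.
- robot.job_done(): hands the job in; it is judged then, once.
Trained networks look in the newest picture that a camera, given by its name, has taken for a name from the list of things; names that differ only in an ending like _2 or _b are one class to them, and where a whole thing is asked for, a point or a joint stands for the part that bears it (a point fixed in the world has none). Each returns a list of dicts, best first, with "confidence" (0 to 1); they miss things now and then, are a little off and sometimes report something else, mostly with a low value. They report only what shows in the picture. A call takes as long as a camera call.
- viewer.silhouettes(name, camera): "mask" (480x640 bool, what is visible of it).
- viewer.pinpoint(name, camera): "at" ([x, y, z] in mm, in the coordinates of the camera as it stood for that picture, good to about 4 mm: a listed point, or the origin of a listed thing).
The state is a dict: "t": time; "joints": joint angles; "joint_velocities": joint speeds; "joint_torque": joint torques, N m; "tcp_pos": TCP position; "tcp_rot": TCP orientation; "contact_force": force on the tool from outside, world axes, zero at the start; "wrist_torque": the same for the moment, N m; "grip_width": opening from 0.0 (shut) to 1.0 (fully open); "grip_force": force on a finger pad.
Only numpy, scipy, OpenCV 4.12 (cv2) and the standard library are available. Lean on these libraries where they do the work, as an engineer would, in place of code of your own. Each camera call takes 0.05 s, during which the arm holds its last target. There are 200 camera calls.

## Working session

There is one attempt and no reset: what is moved stays moved. The work goes in short steps, each a Python script; the robot and the scene stay as the last script left them, time stands still between calls to the robot, and variables do not carry over. Pictures are saved under pics/ and viewed, at most 10 in all, crops included, and the job is handed in when it is done.

```bash
mkdir -p pics; ls
cat > h.py <<'E'
from cell import robot, grip, kin, viewer
import numpy as np, cv2
from scipy.spatial.transform import Rotation as Rn
def towld(p,ci): return np.array(ci["R"]).T@(np.array(p)-np.array(ci["t"]))
def save(n,f): 
    im=viewer.read_camera(n); cv2.imwrite(f,im[:,:,::-1]); return im
E
python3 - <<'E'
from h import *
o=robot.observe(); print(o['tcp_pos'],o['tcp_rot'],o['t'],o['contact_force'],o['wrist_torque'])
for c in ["top","scene"]:
    save(c,f"pics/{c}0.png"); ci=viewer.camera_info(c)
    for n in ["pestle_head","cross_tool_head","disc_tool_head","stand","nut_top"]:
        for d in viewer.pinpoint(n,c)[:2]: print(c,n,round(d["confidence"],2),towld(d["at"],ci).round(1))
a=cv2.imread("pics/top0.png");b=cv2.imread("pics/scene0.png")
cv2.imwrite("pics/both.png",cv2.resize(np.vstack([a,b]),(450,600)))
print(robot.observe()['t'])
E
```

```text
pics
[185.02776361 622.51131287 213.6537425 ] [-4.52125606e-01 -3.10877587e+00  2.72851297e-03] 0.0 [ 0.21173193 -0.03216996  0.13127558] [-0.02339909 -0.03489656  0.01834008]
top pestle_head 0.67 [ 520.7 -201.6   70.2]
top cross_tool_head 0.67 [ 520.3 -333.7   68.9]
top cross_tool_head 0.6 [476.    6.6  82.5]
top disc_tool_head 0.56 [ 520.5 -270.6   67.7]
top stand 0.92 [ 522.  -268.6    6.5]
top nut_top 0.75 [475.4   7.3  84.4]
scene pestle_head 0.64 [ 518.5 -203.7   65. ]
scene cross_tool_head 0.71 [ 520.4 -336.    64.7]
scene disc_tool_head 0.82 [ 522.6 -268.9   64. ]
scene stand 0.97 [ 521.3 -266.9    1.3]
scene nut_top 0.76 [473.4   7.8  87. ]
0.6
```

View pics/top0.png

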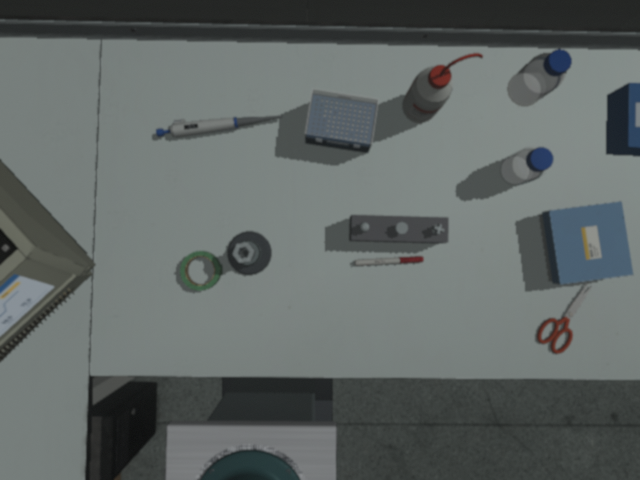

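View pics/scene0.png

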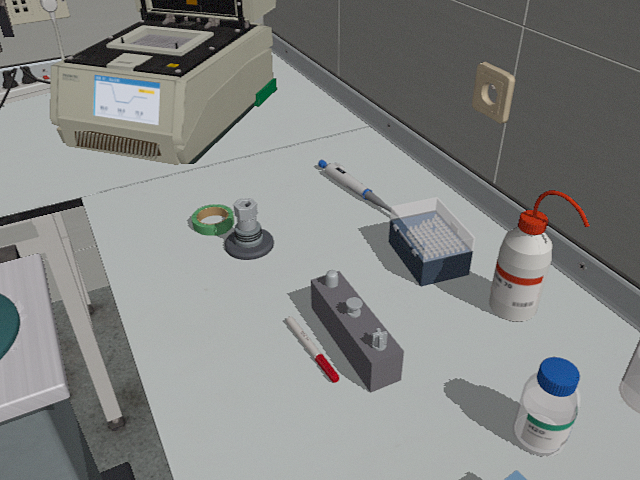

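The top view shows the stand with the pestle at its left end (361,227), then the disc (402,228) and the cross (440,229). The drive is at (245,252). The scene view agrees, with the pestle at (332,278) and the nut at (246,205). Heights also match what's expected: 67 and 86 mm. Next I'll retract clear of the instrument on the left and swing over to the drive for a closer look.

```bash
cat >> h.py <<'E'
def rv(psi): return (Rn.from_euler('z',psi)*Rn.from_euler('x',np.pi)).as_rotvec()
def tryik():
    pass
E
python3 - <<'E'
from h import *
robot.servo_line([150,500,400],feed=250); robot.servo_line([122,412,430],feed=250)
for psi in np.arange(-180,180,30): 
    q=kin.ik([475,7,330],rv(np.radians(psi))); print(psi, None if q is None else np.round(q,2))
o=robot.observe();print(o['t'],np.round(o['joints'],2),(Rn.from_rotvec(o['tcp_rot'])*Rn.from_euler('x',-np.pi)).as_euler('zyx'))
print(o['contact_force'],o['wrist_torque'])
E
```

```text
-180 [-1.06  0.03  1.02  1.92 -0.03  1.21  1.54]
-150 [-1.12  0.03  1.09  1.92 -0.03  1.21  2.07]
-120 [-1.13  0.03  1.1   1.92 -0.03  1.21  2.6 ]
-90 [ 1.03  0.28 -1.29  1.81  0.28  1.26  2.8 ]
-60 [-1.41  0.05  1.42  1.92 -0.06  1.21 -2.59]
-30 [-1.41  0.05  1.42  1.92 -0.06  1.21 -2.07]
0 [-0.6   0.04  0.54  1.9  -0.02  1.21 -1.62]
30 [-0.69  0.04  0.64  1.9  -0.02  1.21 -1.1 ]
60 [-0.9   0.03  0.86  1.91 -0.03  1.21 -0.56]
90 [-0.93  0.03  0.89  1.91 -0.03  1.21 -0.04]
120 [-0.96  0.03  0.92  1.91 -0.03  1.21  0.49]
150 [-0.99  0.03  0.94  1.91 -0.03  1.21  1.02]
2.1917 [-1.32 -0.07 -0.04  1.78 -0.    1.43 -0.08] [ 2.85262971e+00  6.63665582e-06 -4.26291998e-04]
[ 0.48721517 -0.34790831  0.37329271] [ 0.01084453 -0.04309017 -0.01200903]
```

Run:
```python
from h import *
q=np.array(robot.observe()['joints']); q[0]=-0.02; robot.goto_joints(q)
for i,psi in enumerate([0,np.pi]):
    robot.movep([475,7,300],rv(psi))
    ci=viewer.camera_info("wrist"); save("wrist",f"pics/n{i}.png")
    print(robot.observe()['t'],np.round(robot.observe()['joints'],2),towld([0,0,0],ci).round(1),np.round(ci["R"],3).tolist(),np.round(ci["camera_matrix"],1).tolist())
    for d in viewer.pinpoint("nut_top","wrist")[:2]: 
        print(round(d["confidence"],2),towld(d["at"],ci).round(1), d.keys())
    np.savez(f"n{i}.npz",R=ci["R"],t=ci["t"],K=ci["camera_matrix"])
```

```text
5.5417 [-0.    0.09 -0.09  1.91  0.01  1.15 -1.66] [540.5   7.1 470.9] [[0.002, -1.0, -0.0], [-0.971, -0.002, 0.238], [-0.238, -0.0, -0.971]] [[339.5, 0.0, 319.3], [0.0, 339.5, 236.1], [0.0, 0.0, 1.0]]
0.92 [468.4   7.6  86.2] dict_keys(['at', 'confidence'])
5.8917 [-0.    0.09 -0.09  1.91  0.01  1.15 -1.66] [540.4   6.6 470.8] [[0.001, -1.0, -0.0], [-0.971, -0.001, 0.238], [-0.238, -0.0, -0.971]] [[339.5, 0.0, 319.3], [0.0, 339.5, 236.1], [0.0, 0.0, 1.0]]
0.7 [469.    4.7  89.6] dict_keys(['at', 'confidence'])
```

View pics/n0.png

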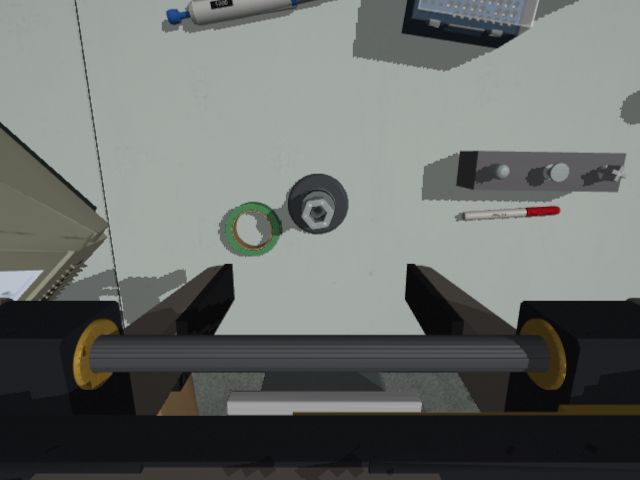

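The wrist view shows the nut from above at (318,212), and the stand tools at (503,172), (558,173) and (619,173). `movep` treats a half turn as the same pose, so I'll flip with joint 7. I'll take close views of the nut and pestle from two opposite sides so that calibration bias cancels.

```bash
cat > look.py <<'E'
from h import *
def rect(im,ci,c,z,half=35,s=4):
    g=np.arange(-half,half,1/s); X,Y=np.meshgrid(c[0]-g,c[1]-g,indexing='ij') # up=+x, left=+y
    P=np.stack([X,Y,np.full_like(X,z)],-1)@np.array(ci["R"]).T+np.array(ci["t"])
    p=P@np.array(ci["camera_matrix"]).T; p=p/p[...,2:]
    return cv2.remap(im,p[...,0].astype(np.float32),p[...,1].astype(np.float32),cv2.INTER_CUBIC)
def both(tag,name,c,ztop):
    robot.movep([c[0],c[1],150],rv(0)); out=[]
    for i in range(2):
        if i:
            q=np.array(robot.observe()['joints']); q[6]+=np.pi*(1 if q[6]<0 else -1); robot.goto_joints(q)
        robot.hold(0.2)
        ci=viewer.camera_info("wrist"); im=save("wrist",f"pics/{tag}{i}.png")
        np.savez(f"{tag}{i}.npz",**{k:ci[k] for k in("R","t","camera_matrix")})
        out.append(rect(im,ci,c,ztop))
        for d in viewer.pinpoint(name,"wrist")[:1]: print(tag,i,round(d["confidence"],2),towld(d["at"],ci).round(1),robot.observe()['joints'][6])
    return np.hstack(out)
E
python3 - <<'E'
from look import *
a=both("nut","nut_top",[472,6.5],86)
b=both("pes","pestle_head",[520,-203],78)
cv2.imwrite("pics/rect.png",np.vstack([a,b])[:,:,::-1]); print(a.shape,robot.observe()['t'])
E
```

```text
nut 0 0.9 [466.6   6.5  88.1] -1.6859910481628768
nut 1 0.84 [468.6   5.9  89.2] 1.4555430657372463
pes 0 0.92 [ 527.4 -200.5   65.5] -0.9877651876109591
pes 1 0.62 [ 522.9 -201.    66.9] 2.1537975563558516
(280, 560, 3) 15.1833
```

View pics/rect.png

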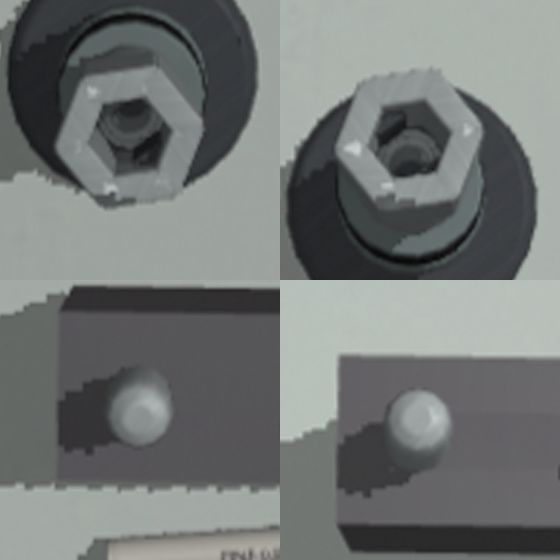

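The rectified crops show the hexagon centred near (131,134) and (129,137), and the pestle head near (141,133) and (140,145). I'll fit both numerically.

Run:
```python
from h import *
from scipy.optimize import differential_evolution as DE
I=cv2.imread("pics/rect.png",0).astype(np.float32)
I=cv2.GaussianBlur(I,(0,0),1.2)
S=lambda im,x,y: cv2.remap(im,x.astype(np.float32)[None],y.astype(np.float32)[None],1)[0]
T=np.linspace(0,2*np.pi,240,endpoint=False)
def hexr(a): return 1/np.cos((a+np.pi/6)%(np.pi/3)-np.pi/6)
def prof(im,cx,cy,th,r,shape):
    k=hexr(T-th) if shape else 1.0
    return [S(im,cx+4*(r+d)*k*np.cos(T),cy+4*(r+d)*k*np.sin(T)) for d in(-1,1)]
for nm,r0,ctr in(("nut",0,(472,6.5)),("pes",280,(520,-203))):
    res=[]
    for i in range(2):
        im=np.ascontiguousarray(I[r0:r0+280,280*i:280*i+280]); hx=nm=="nut"
        def f(p):
            a,b=prof(im,*p,hx); return -np.mean(np.clip(a-b,-20,40))
        R=DE(f,[(115,160),(115,160),(0,np.pi/3),(16,18) if hx else (6.5,9.2)],seed=1,tol=1e-6)
        cx,cy,th,r=R.x; w=[ctr[0]+(140-cy)/4,ctr[1]+(140-cx)/4]
        # picture: right=-y, down=-x ; direction th (cos right, sin down) -> world angle
        yaw=np.degrees(np.arctan2(-np.cos(th),-np.sin(th)))%60
        res.append(w); print(nm,i,np.round(w,2),"yaw",round(yaw,1),"r",round(r,2),round(R.fun,1))
    print(np.mean(res,0))
```

```text
nut 0 [473.99   9.25] yaw 9.6 r 16.17 -33.9
nut 1 [471.32   9.09] yaw 8.7 r 16.02 -28.6
[472.65902503   9.1672914 ]
pes 0 [ 521.39 -202.81] yaw 37.6 r 7.24 -38.3
pes 1 [ 519.87 -202.97] yaw 6.4 r 7.51 -39.9
[ 520.62924561 -202.88978304]
```

Run:
```python
from h import *
P=[520.6,-202.9]; N=[472.7,9.2]
def st(m): 
    o=robot.observe(); print(m,round(o['t'],1),np.round(o['tcp_pos'],1),'F',np.round(o['contact_force'],1),'M',np.round(o['wrist_torque'],2),'w',round(o['grip_width']*92,1),round(o['grip_force'],1),np.round(o['joints'],2)[[0,2,6]])
grip(0.45); robot.servo_line([*P,110],feed=120); st('above')
robot.servo_line([*P,60],feed=70); st('at')
grip(0.0,40); st('grip')
robot.servo_line([*P,75],feed=40); st('lift1')
robot.servo_line([*P,165],feed=120); st('lift')
```

```text
above 16.5 [ 520.5 -203.1  109.9] F [-0.3  0.  -0.1] M [0.01 0.04 0.01] w 41.6 0.0 [-0.11  0.54  2.19]
at 17.4 [ 520.8 -203.1   60.2] F [-0.1 -0.3  0.4] M [ 0.05  0.01 -0.02] w 41.6 0.0 [-0.07  0.5   2.24]
grip 17.9 [ 520.8 -202.8   60.3] F [-0.2  0.9  2. ] M [0.21 0.08 0.04] w 16.6 40.0 [-0.07  0.5   2.24]
lift1 18.4 [ 520.7 -202.8   75.2] F [-0.3  1.7 -0.2] M [ 0.21 -0.02 -0.01] w 16.4 40.0 [-0.09  0.51  2.22]
lift 19.3 [ 520.1 -202.6  164.4] F [ 0.9  0.3 -0.1] M [0.09 0.01 0.02] w 16.6 40.0 [-0.15  0.59  2.14]
```

Run:
```python
from h import *
N=[472.7,9.2]
robot.servo_line([*N,152],feed=160); robot.hold(0.2)
o=robot.observe(); print(o['t'],o['tcp_pos'],o['joints'],o['contact_force'])
ci=viewer.camera_info("wrist"); im=save("wrist","pics/hand.png")
sc=viewer.read_camera("scene")[120:280,160:340,::-1]
a=im[120:360,160:480,::-1]
cv2.imwrite("pics/handv.png",np.hstack([cv2.resize(a,(427,320)),cv2.resize(sc,(360,320),interpolation=cv2.INTER_CUBIC)]))
for d in viewer.pinpoint("pestle_head","wrist")[:1]: print(d["confidence"],towld(d["at"],ci).round(1))
for d in viewer.pinpoint("nut_top","wrist")[:1]: print(d["confidence"],towld(d["at"],ci).round(1))
```

```text
21.025 [472.82186022   8.59231325 152.02367711] [-0.55116761  0.26899071  0.53726021  2.11036701 -0.18921877  0.80750766
  1.67164171] [ 0.80948778  0.55192263 -0.61972042]
0.61 [478.   13.1 157.6]
0.67 [469.6   4.8  87.7]
```

View pics/handv.png

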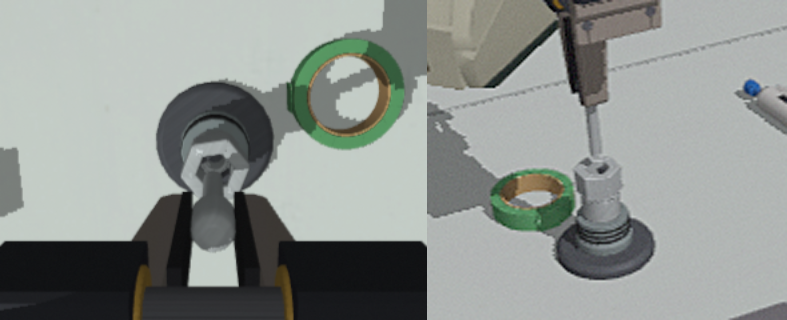

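The pestle hangs upright in the fingers, head at (213,225), with its tip over the nut (215,165). The scene crop agrees. Now I'll insert it under force monitoring.

```bash
cat > ins.py <<'E'
from h import *
def run(c,z0,z1,dz,zlim,feed=40,gain=0.0):
    c=np.array(c,float); z=z0
    while True:
        robot.servo_line([*c,z],feed=feed); o=robot.observe(); F=o['contact_force']
        print(round(o['t'],2),'z',round(z,1),np.round(o['tcp_pos'],1),'F',np.round(F,1),'M',np.round(o['wrist_torque'],2))
        if F[2]>zlim or np.hypot(F[0],F[1])>12: print('STOP'); break
        z-=dz
        if z<z1-1e-6: break
        c+=np.clip(gain*F[:2],-.4,.4)
    return c,z
E
python3 - <<'E'
from ins import *
robot.servo_line([472.7,9.4,136],feed=80)
run([472.7,9.4],132,106,3,12,gain=0.05)
E
```

```text
21.82 z 132 [472.7   9.4 131.9] F [-1.  0.  1.] M [ 0.02 -0.02  0.  ]
22.07 z 129 [472.6   9.4 128.9] F [-1.7  0.2 -1.5] M [ 0.04 -0.02 -0.02]
22.32 z 126 [472.4   9.4 125.8] F [-0.4 -0.4  0.4] M [ 0.1   0.04 -0.01]
22.57 z 123 [472.4   9.4 122.8] F [0.  0.4 0. ] M [-0.03  0.04  0.01]
22.82 z 120 [472.4   9.4 119.8] F [-0.2  0.3 -1.3] M [0.   0.04 0.  ]
23.07 z 117 [472.4   9.4 116.8] F [ 0.3  0.3 -0.5] M [0.05 0.03 0.02]
23.32 z 114 [472.4   9.4 113.8] F [-0.7 -0.1 -1. ] M [ 0.01 -0.01 -0.01]
23.57 z 111 [472.4   9.4 110.8] F [-0.4  0.5 -0.5] M [ 0.03 -0.05 -0.04]
23.82 z 108 [472.1   9.4 107.6] F [-0.2 -0.  -4.1] M [ 0.06 -0.05 -0.01]
```

Run:
```python
from ins import *
robot.hold(0.2); print(robot.observe()['contact_force'])
run([472.3,9.4],106.5,95,1.0,15,feed=25)
robot.hold(0.2); o=robot.observe(); print(o['contact_force'],o['tcp_pos'],o['grip_width']*92)
```

```text
[-0.03769049  0.42141003 -3.18934407]
24.27 z 106.5 [472.3   9.4 106.4] F [ 0.4  0.1 -2.8] M [ 0.09 -0.02  0.01]
24.52 z 105.5 [472.3   9.4 105.5] F [ 0.5  0.8 -1.7] M [ 0.05  0.01 -0.  ]
24.77 z 104.5 [472.3   9.4 104.4] F [-0.   0.5 -0.1] M [ 0.07 -0.07  0.01]
25.02 z 103.5 [472.3   9.4 103.4] F [-0.1  0.6 -0.2] M [ 0.06 -0.08  0.05]
25.27 z 102.5 [472.2   9.4 102.3] F [ 0.4  0.3 -2. ] M [ 0.08 -0.1  -0.01]
25.52 z 101.5 [472.2   9.4 101.3] F [ 0.5  0.  -1.1] M [ 0.13 -0.1   0.05]
25.77 z 100.5 [472.2   9.4 100.4] F [ 0.4  0.9 -1.1] M [ 0.09 -0.15  0.02]
26.02 z 99.5 [472.2   9.4  99.4] F [-0.2 -0.2 -0.7] M [ 0.05 -0.1  -0.03]
26.27 z 98.5 [472.2   9.4  98.4] F [ 0.2 -0.2 -1.6] M [ 0.11 -0.07 -0.02]
26.52 z 97.5 [472.9   9.4  98.1] F [-0.9  0.9  5.1] M [-0.02  0.19 -0.03]
26.77 z 96.5 [473.8   9.4  97.9] F [-2.   0.7 11.8] M [ 0.03  0.28 -0.01]
27.02 z 95.5 [474.8   9.4  97.8] F [-1.3 -0.1 18.8] M [0.   0.51 0.02]
STOP
[-2.134676   -0.54168791 19.50713884] [474.73149095   9.45927156  97.74898247] 16.521729403897652
```

Seated: the stop is felt at z≈98, as predicted. I'll unload, release, and move down around the nut.

```bash
cat >> h.py <<'E'
def st(m): 
    o=robot.observe(); print(m,round(o['t'],2),np.round(o['tcp_pos'],1),'psi',np.round(np.degrees((Rn.from_rotvec(o['tcp_rot'])*Rn.from_euler('x',-np.pi)).as_euler('zyx')),1),'F',np.round(o['contact_force'],1),'M',np.round(o['wrist_torque'],3),'w',round(o['grip_width']*92,1),round(o['grip_force'],1),'q',np.round(o['joints'],2)[[0,2,4,6]]); return o
E
python3 - <<'E'
from h import *
C=[472.5,9.3]
robot.servo_line([472.4,9.4,97.9],feed=25); robot.hold(0.15); st('unl')
grip(0.65); st('open')
robot.servo_line([*C,118],feed=80); 
robot.servo_line([*C,90],feed=60,rotation=rv(np.radians(159.2))); st('turned')
robot.servo_line([*C,58],feed=60); robot.hold(0.1); st('down')
ci=viewer.camera_info("wrist"); save("wrist","pics/x.png")
for d in viewer.pinpoint("pestle_head","wrist")[:1]: print(d["confidence"],towld(d["at"],ci).round(1))
E
```

```text
unl 27.62 [472.9   9.4  98.1] psi [-180.   -0.    0.] F [-0.6 -0.5  5.7] M [ 0.153  0.1   -0.021] w 16.1 40.0 q [-0.51  0.49 -0.27  1.74]
open 28.4 [472.4   9.4  97.9] psi [-180.   -0.    0.] F [-0.8 -1.1 -0.3] M [-0.005 -0.063 -0.007] w 59.9 0.0 q [-0.51  0.49 -0.27  1.74]
turned 29.42 [472.4   9.3  89.9] psi [159.3   0.   -0. ] F [ 0.2 -0.2  0.7] M [ 0.002 -0.001  0.041] w 59.7 0.0 q [-0.57  0.57 -0.34  1.44]
down 30.2 [472.8   9.2  58.2] psi [159.2  -0.    0. ] F [0.6 0.5 0.4] M [ 0.001 -0.032 -0.005] w 59.8 0.0 q [-0.53  0.53 -0.4   1.49]
0.67 [478.9  11.3 104. ]
```

Run:
```python
from h import *
C=[472.6,9.2]
grip(0.0,60); robot.hold(0.1); st('grip')
p0=159.2
for i in range(1,4):
    robot.servo_line([*C,58],rotation=rv(np.radians(p0)-0.04*i)); a=robot.observe()['wrist_torque'][2]; robot.hold(0.1); st(f'{0.04*i:.2f} {a:.3f}')
```

```text
grip 30.91 [472.8  10.   58.1] psi [159.2  -0.    0. ] F [2.1 3.2 0.5] M [ 0.792 -0.167 -0.157] w 33.4 60.0 q [-0.53  0.53 -0.4   1.49]
0.04 0.050 31.26 [472.8  10.   58.1] psi [157.  -0.   0.] F [0.9 5.9 1.4] M [ 1.137 -0.164 -0.008] w 34.2 60.0 q [-0.54  0.54 -0.4   1.46]
0.08 0.071 31.61 [472.9  10.   58.1] psi [ 1.547e+02 -0.000e+00  1.000e-01] F [0.1 5.6 2. ] M [ 1.168 -0.12  -0.   ] w 33.9 60.0 q [-0.54  0.55 -0.41  1.43]
0.12 0.073 31.96 [472.9  10.   58.1] psi [ 1.524e+02 -0.000e+00  1.000e-01] F [1.2 6.  1.9] M [ 1.21  -0.196  0.03 ] w 33.2 60.0 q [-0.55  0.56 -0.42  1.4 ]
```

Run:
```python
from h import *
C=[472.8,9.9]
p0=159.2
for i in range(4,13):
    robot.servo_line([*C,58],rotation=rv(np.radians(p0)-0.04*i)); o=robot.observe(); a=o['wrist_torque'][2]; robot.hold(0.08)
    o2=robot.observe(); b=o2['wrist_torque'][2]
    print(f'{0.04*i:.2f}',round(o2['t'],2),round(a,3),round(b,3),'j7',round(o['joint_torque'][6],3),round(o2['joint_torque'][6],3),'F',np.round(o2['contact_force'],1),'w',round(o2['grip_width']*92,1),'q7',round(o2['joints'][6],3))
    if b>0.3 or a>0.35: break
```

```text
0.16 32.29 0.006 0.028 j7 -0.05 -0.027 F [0.3 4.7 2.9] w 33.4 q7 1.364
0.20 32.62 -0.01 0.007 j7 -0.027 0.007 F [0.7 4.4 3.9] w 33.9 q7 1.332
0.24 32.96 0.037 0.029 j7 -0.044 -0.022 F [0.6 5.3 3.9] w 33.5 q7 1.3
0.28 33.29 0.049 0.024 j7 -0.052 -0.03 F [0.8 5.2 4.5] w 33.6 q7 1.268
0.32 33.62 0.099 0.088 j7 -0.101 -0.079 F [1.3 5.5 4.2] w 34.0 q7 1.236
0.36 33.96 0.187 0.172 j7 -0.169 -0.147 F [0.9 5.  3.5] w 33.6 q7 1.205
0.40 34.29 0.191 0.274 j7 -0.242 -0.22 F [0.7 5.8 3.4] w 33.3 q7 1.173
0.44 34.62 0.273 0.278 j7 -0.319 -0.297 F [1.2 4.4 3.7] w 33.4 q7 1.141
0.48 34.96 0.351 0.317 j7 -0.398 -0.376 F [0.7 4.9 2.3] w 33.8 q7 1.11
```

Contact is at about 0.30 rad, and the rise is now 0.35 N m. Two more small steps should reach about 0.5 (firm).

Run:
```python
from h import *
C=[472.8,9.9]; p0=159.2
for a in (0.52,0.555):
    robot.servo_line([*C,58],rotation=rv(np.radians(p0)-a)); robot.hold(0.1); o=st(f'{a}'); print(o['joint_torque'][6])
robot.hold(0.2)
grip(0.62); robot.hold(0.1); st('open')
robot.servo_line([*C,160],feed=80); robot.hold(0.2); st('up')
save("wrist","pics/end.png"); im=viewer.read_camera("wrist"); sc=viewer.read_camera("scene")
cv2.imwrite("pics/endv.png",np.hstack([im[120:360,160:480,::-1],cv2.resize(sc[150:400,170:420,::-1],(240,240))]))
```

```text
0.52 35.31 [473.1  10.3  58.1] psi [129.6  -0.    0. ] F [1.  5.1 2.5] M [ 1.118 -0.132  0.467] w 33.6 60.0 q [-0.63  0.66 -0.5   1.08]
-0.45737612061202526
0.555 35.66 [473.2  10.3  58.1] psi [127.6  -0.    0. ] F [1.7 5.4 3.3] M [ 1.133 -0.202  0.577] w 33.7 60.0 q [-0.64  0.67 -0.51  1.05]
-0.562289971858263
open 36.48 [472.7   9.7  58. ] psi [127.4   0.   -0. ] F [0.4 0.7 0.9] M [-0.053  0.056 -0.048] w 56.9 0.0 q [-0.64  0.67 -0.51  1.05]
up 38.11 [472.6   9.8 159.7] psi [127.4   0.   -0. ] F [-0.3  0.   0.2] M [-0.031  0.023  0.008] w 57.0 0.0 q [-0.8   0.83 -0.3   0.87]
```

View pics/endv.png

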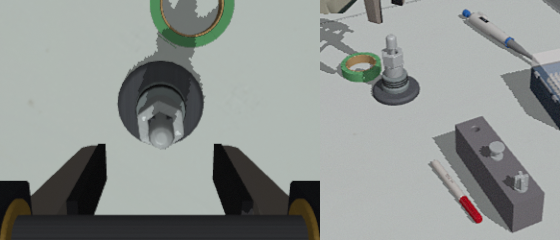

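The wrist crop shows the pestle standing upright in the nut at (163,133), with the fingers clear. The scene crop shows the disc (496,150) and cross (520,182) still in the stand. Handing in.

```bash
python3 -c "
from h import *
print(robot.job_done())"
```

```text
the job is handed in; nothing more can be done
None
```

The job is handed in, with no verdict returned: the pestle is seated on its stop in the collet, the nut was tightened to about 0.53 N m above free turning (firm) and let go, and the other two tools are still in the stand; I didn't check how far the nut sprang back after release.

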